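# Latch the long herb case

## Robot

A 6-joint arm with a two-finger parallel gripper is mounted at the origin on the work surface. World frame = base frame: x ahead of the robot, y to its left, z up, the work surface at z = 0. Lengths are in m, angles in rad, forces in N, time in s.
With the tool pointing down it reaches from about 0.425 to 0.925 m from the base axis. Payload 12.5 kg.
Tool frame: the origin (TCP) lies midway between the tips of the shut fingers; the grasp point (between the pads) lies 19 mm behind it; z points along the fingers, y is the line along which they close (so a half turn about z gives the same grasp; the last joint's range is limited). The gripper opens to 85 mm and grips with 20 to 120 N. Pads are 22 mm wide; open, the fingers measure 114 mm over their backs; the gripper's body (76 mm by 85 mm) begins 54 mm behind the grasp point. The pads swing forward as they close: fully open they stand 13 mm farther back than shut.
Start: joints at [1.218, 0.491, 1.559, -0, 1.092, -0.106], TCP at [0.153, 0.606, 0.231] pointing down, gripper open.
Joint ranges: [-3.1, 3.1], [-0.84, 2.19], [0.05, 2.79], [-1.13, 4.28], [0.06, 2.93], [-2.69, 2.69]. Speed limits (rad/s): [2.22, 2.22, 2.79, 3.14, 3.14, 3.14].

## Interface

Orientations are given as a unit quaternion [x, y, z, w].
In Python, from cell import arm gives the robot as it stands.
- The arm moves only by the tool servo_tool, never from a script. Its argument "series" is a list of rows, each a list of 7 numbers: the shift along the tool's x, y, z in m, then the turn, a rotation vector about the tool's x, y, z in rad, then the gripper command: -1 is fully open, 1 is shut, values between are in proportion. A call has 1 to 8 rows; each row shifts and turns the commanded pose from where the row before left it, along the tool's axes as they then stand; what a row does not reach is not made up. A row lasts 1/12 s, in which the tool goes at most 41.7 mm and 7.16 degrees, less where a joint would pass 70% of its speed; a pose out of reach is approached as far as the arm can. A call is refused whole if a number of a shift passes 0.0417 or a number of a turn 0.125, either way. A call with a gripper value outside its range is refused whole. The fingers move at their own pace and stop on an object; "squeeze" is the grip in N (left out, the last holds). Time passes only in rows, so rows that do not move let the fingers close. It gives the time, the measured TCP pose, the force, the opening and the grip force at its end, in the units of the state.
- arm.sense(): the state, without advancing time (a new reading comes with each control period).
- arm.camera(name): name is "scene" or "top"; returns a dict with "pixels" (384x512x3 uint8, blue, green, red), "range_z" (384x512 float32, m along the optical axis (not along the pixel's ray), 0 where there is no reading), "fx", "fy", "cx", "cy" (pixels), "dist" ([k1, k2, p1, p2, k3] as OpenCV has them; the pictures are not rectified), "R" (3x3) and "t" (3): a world point X has camera coordinates R X + t. Camera axes: x right, y down, z forward; pixel columns grow to the right and rows downward; lengths in m; the calibration is good to about 2 mm. A picture is of the moment at which its call begins.
- arm.close_job(): hands the job in; it is judged then, once.
Trained networks look in a picture, given as the dict that the camera call returned (one of the last four; its "shot" number tells which), for a name from the list of things; names that differ only in an ending like _2 or _b are one class to them, and where a whole thing is asked for, a point or a joint stands for the part that bears it (a point fixed in the world has none). Each returns a list of dicts, best first, with "score" (0 to 1); they miss things now and then, are a little off and sometimes report something else, mostly with a low value. They report only what shows in the picture. A call takes as long as a camera call.
- arm.masks_of(name, picture): "pixels" (384x512 bool, what is visible of it) and "location" ([row, column] in pixels, amid what is visible of it).
- arm.spot_point(name, picture): "location" ([row, column] in pixels: a listed point, or the origin of a listed thing).
The state is a dict: "t": time; "qpos": joint angles; "joint_velocities": joint speeds; "effort": joint torques, N m; "tool_pos": TCP position; "tool_rot": TCP orientation; "contact_force": force on the tool from outside, world axes, zero at the start; "torque": the same for the moment, N m; "opening": finger opening in m; "finger_force": force on a finger pad.
Only numpy, scipy, OpenCV 4.12 (cv2) and the standard library are available. Lean on these libraries where they do the work, as an engineer would, in place of code of your own. Each camera call takes 0.05 s, during which the arm holds its last target. There are 200 camera calls.

## Task

Two slide-lid herb cases stand on the pharmacy counter with their draw latches undone. Close the latch of the LONG case: flip its wire loop over so that it drops behind the keeper on the lid, then press the lever fully down flat so that it pulls the lid tight against its seal. Leave the short case and its latch as they are.

Things in the scene. Friction and masses are not known exactly. Their poses are not given: they have to be found in the camera images.
- long_case: The longer wooden slide-lid case, 280x116 mm, fixed. Origin: on the counter straight below the lever's pivot; x along the case from latch to lid, y across, z up. Spans x -75 to +205 mm. Deck under the latch 85 mm high, lid top 99, side rails 103. Lever pivot (axis y) at x 0, z 99. At start the loop leans back 15-25 deg past upright to -x: bar near x -42, z 188; tab tip x -54, z 199.
- long_lever (a joint): Angle (rad) of the long case's latch lever, a brass plate 30 mm wide, 4 thick, 64 long from its pivot. 0 = closed, flat, pointing to the case's -x, top face at z 101 mm. Starts upright at 1.15-1.27, tip near x -22, z 160. Close it by pushing its free end from its +x side to -x and down; 4-8 N there does it. It stays where left; when flat it is past dead centre and holds.
- long_lid (a joint): Slide (m) of the long case's lid along the case's x. 0 = tight on its seal; starts about 0.0055 open and springs back there unless latched. The keeper is a brass hook on the lid, 24 mm wide, 13 high, at case x 31-38 mm (lid home). Hooked with the lever still up, the loop's bar lies behind it, near x 48, z 102.
- short_tab (a point): Middle of the finger tab on the loop of the SHORT case (170x116 mm), to be left alone; 48 mm to -x of its pivot, 194 high. Both latches are alike: a free wire loop 49 mm wide (39 inside), 5 mm wire, pinned to the lever 30 mm from its pivot, 69 mm from pin to cross bar, then a bent tab 30 wide, 16 long. It straddles the lever freely; pushed past upright to +x it falls over the keeper.

How it is judged:
At the end, for the whole second after the job is handed in: The long case's lever lies flat (within 0.12 rad, 7 degrees) and its lid is held tight, less than 2 mm from home (value of joint long_lever below 0.12 rad and value of joint long_lid below 0.002 m); the robot touches nothing.
It fails at once if the short case's latch is disturbed (its tab moves by more than 15 mm) (distance of short_tab from where it was at the start of the episode above 0.015 m).
It also fails if it takes over 35 s, if anything falls off the work surface, if the arm or the gripper's body presses on something with over 40 N, if the wrist force passes 120 N, or if a joint passes its speed limit or range.

## Working session

There is one attempt and no reset: what is moved stays moved. The work goes in short steps, Python scripts to look and compute and a tool call to move; the robot and the scene stay as the last step left them, time stands still between calls to the robot, and variables do not carry over. Pictures are saved under pics/ and viewed, at most 10 in all, crops included, and the job is handed in when it is done.

Besides the shell and the picture viewer there is one more tool, called after "Request:" as name(argument=value, ...) on one line, values as JSON. servo_tool: Moves the arm, as the interface text tells. Its arguments: {"type":"object","properties":{"series":{"type":"array"},"squeeze":{"type":"number"}},"required":["series"]}

```bash
mkdir -p pics
cat > h.py <<'E'
import numpy as np, cv2
from cell import arm
def pts(c,m):
    r,k=np.nonzero(m&(c["range_z"]>0)); z=c["range_z"][r,k]
    K=np.array([[c["fx"],0,c["cx"]],[0,c["fy"],c["cy"]],[0,0,1]])
    u=cv2.undistortPoints(np.stack([k,r],1).astype(float).reshape(-1,1,2),K,np.array(c["dist"])).reshape(-1,2)
    P=np.c_[u*z[:,None],z]
    return (P-np.array(c["t"]))@np.array(c["R"])
E
python3 - <<'E'
from h import *
ims=[]
for n in ("scene","top"):
    c=arm.camera(n); im=c["pixels"].copy()
    for name in ("long_case","long_lever","long_lid","short_tab"):
        for d in arm.masks_of(name,c)[:2]:
            P=pts(c,d["pixels"])
            if len(P)<5: continue
            print(n,name,round(d["score"],2),np.round(d["location"]),len(P),np.median(P,0).round(3),np.percentile(P,2,axis=0).round(3),np.percentile(P,98,axis=0).round(3))
            if name=="long_case":
                T=P[(P[:,2]>.08)&(P[:,2]<.112)]; b=cv2.minAreaRect(T[:,:2].astype(np.float32)*1000); print("rect",b)
        for d in arm.spot_point(name,c)[:2]: print("  pt",n,name,round(d["score"],2),np.round(d["location"]))
    cv2.imwrite(f"pics/{n}0.png",im)
s=arm.sense();print(s["tool_pos"],s["tool_rot"],s["t"])
E
```

```text
scene long_case 0.81 [180. 201.] 8428 [ 0.603 -0.118  0.094] [ 0.439 -0.205  0.003] [ 0.713 -0.081  0.158]
rect ((573.358642578125, -145.83517456054688), (119.58589935302734, 287.0045471191406), 86.64286041259766)
  pt scene long_case 0.65 [181. 226.]
scene long_lever 0.93 [133. 232.] 556 [ 0.49  -0.139  0.145] [ 0.442 -0.165  0.085] [ 0.506 -0.117  0.201]Traceback (most recent call last):
  File "<stdin>", line 12, in <module>
ValueError: it knows: long_case, short_tab
```

Run:
```python
from h import *
for n in ("scene","top"):
    c=arm.camera(n); im=c["pixels"].copy()
    for name in ("long_case","long_lever","long_lid","short_tab"):
        for d in arm.masks_of(name,c)[:2]:
            P=pts(c,d["pixels"])
            if len(P)<5: continue
            print(n,name,round(d["score"],2),np.round(d["location"]),len(P),np.median(P,0).round(3),np.percentile(P,2,axis=0).round(3),np.percentile(P,98,axis=0).round(3))
            if name=="long_case":
                T=P[(P[:,2]>.08)&(P[:,2]<.112)]; b=cv2.minAreaRect(T[:,:2].astype(np.float32)*1000); print("rect",b)
            if name=="long_lever":
                for lo,hi in((.09,.115),(.115,.14),(.14,.17),(.175,.19),(.19,.21)):
                    Q=P[(P[:,2]>lo)&(P[:,2]<hi)]
                    if len(Q)>3: print("   ",lo,len(Q),Q.mean(0).round(3),Q.min(0).round(3),Q.max(0).round(3))
    for name in ("long_case","short_tab"):
        for d in arm.spot_point(name,c)[:2]: 
            m=np.zeros((384,512),bool); r,k=np.round(d["location"]).astype(int); m[r-1:r+2,k-1:k+2]=1
            print("  pt",n,name,round(d["score"],2),r,k,np.median(pts(c,m),0).round(3))
    cv2.imwrite(f"pics/{n}0.png",cv2.resize(im,(768,576)))
s=arm.sense();print(s["tool_pos"],s["tool_rot"],s["t"])
```

```text
scene long_case 0.64 [180. 201.] 8330 [ 0.603 -0.118  0.094] [ 0.443 -0.202  0.007] [ 0.713 -0.081  0.169]
rect ((573.8048706054688, -145.53457641601562), (119.93124389648438, 286.1627502441406), 86.9493637084961)
scene long_lever 0.87 [129. 230.] 654 [ 0.488 -0.142  0.139] [ 0.27  -0.316 -0.002] [ 0.506 -0.116  0.2  ]
    0.09 84 [ 0.503 -0.141  0.107] [ 0.49  -0.158  0.096] [ 0.509 -0.126  0.115]
    0.115 164 [ 0.495 -0.138  0.128] [ 0.483 -0.165  0.115] [ 0.503 -0.116  0.14 ]
    0.14 157 [ 0.487 -0.138  0.153] [ 0.472 -0.165  0.14 ] [ 0.495 -0.116  0.17 ]
    0.175 37 [ 0.472 -0.138  0.183] [ 0.467 -0.164  0.175] [ 0.476 -0.116  0.19 ]
    0.19 114 [ 0.465 -0.139  0.195] [ 0.456 -0.163  0.19 ] [ 0.472 -0.116  0.203]
scene long_lid 0.79 [180. 181.] 2708 [ 0.636 -0.148  0.098] [ 0.539 -0.196  0.091] [ 0.716 -0.105  0.102]
scene short_tab 0.57 [168. 352.] 364 [0.472 0.14  0.189] [ 0.257  0.047 -0.001] [0.494 0.166 0.2  ]
  pt scene long_case 0.64 183 226 [ 0.564 -0.087  0.068]
  pt scene short_tab 0.58 162 352 [0.464 0.142 0.197]
top long_case 0.86 [202. 337.] 9081 [ 0.574 -0.142  
[... 378 characters left out ...]
9] [ 0.486 -0.165  0.116] [ 0.504 -0.118  0.14 ]
    0.14 128 [ 0.49  -0.141  0.156] [ 0.479 -0.165  0.14 ] [ 0.498 -0.117  0.169]
    0.175 24 [ 0.474 -0.14   0.185] [ 0.468 -0.165  0.177] [ 0.479 -0.117  0.19 ]
    0.19 183 [ 0.467 -0.14   0.196] [ 0.458 -0.165  0.19 ] [ 0.475 -0.117  0.204]
top long_lid 0.8 [179. 339.] 4422 [ 0.625 -0.15   0.099] [ 0.537 -0.195  0.095] [ 0.714 -0.105  0.103]
top short_tab 0.76 [259. 180.] 283 [0.472 0.14  0.192] [0.462 0.117 0.085] [0.496 0.176 0.202]
  pt top long_case 0.61 236 329 [ 0.511 -0.126  0.102]
  pt top short_tab 0.85 258 181 [0.472 0.143 0.192]
[0.15267104 0.60607917 0.23130031] [1.23079286e-01 9.92396840e-01 2.68760910e-05 8.99174249e-06] 0.9
```

View pics/scene0.png

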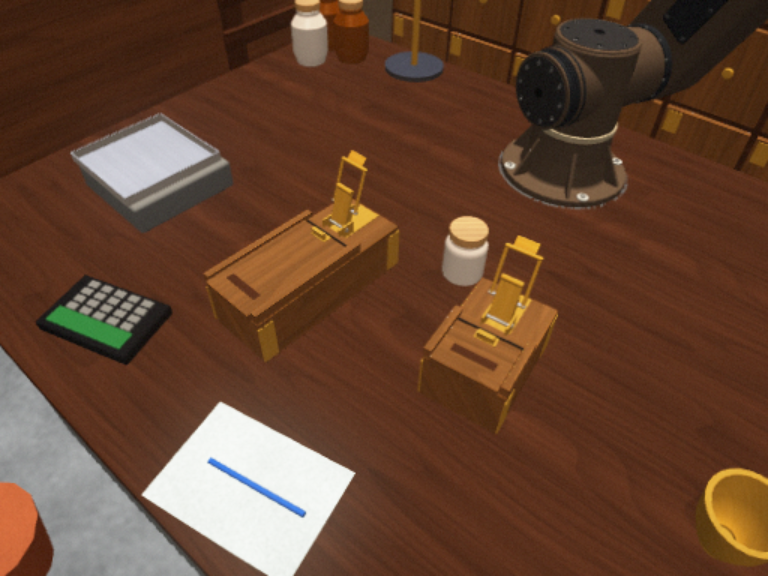

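View pics/top0.png

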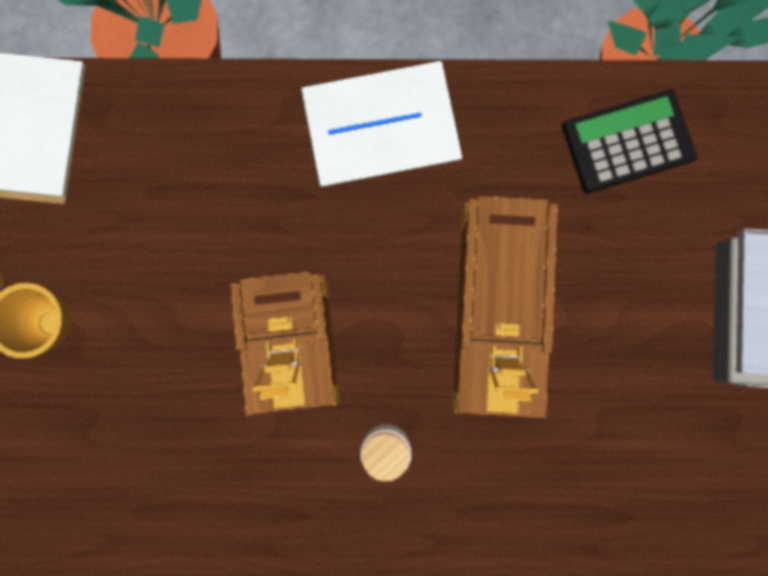

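The pictures show the long case at right in the top view (its loop and tab near pixel 510,385, keeper near 508,328). The short case is at left, with its tab near 270,388. The pivot comes out at about (0.511, -0.142) with a yaw of about -3°. First I raise, shut and align the tool, then travel over.

Request:
servo_tool(series=[[0,0,-0.035,0,0,-0.096,1],[0,0,-0.035,0,0,-0.096,1],[-0.029,-0.026,0,0,0,0,1],[-0.029,-0.026,0,0,0,0,1],[-0.029,-0.026,0,0,0,0,1],[-0.029,-0.026,0,0,0,0,1],[-0.029,-0.026,0,0,0,0,1],[-0.029,-0.026,0,0,0,0,1]])

```text
t: 1.57
tool_pos: [0.3188, 0.4393, 0.3015]
tool_rot: [0.027, 1.0, 0.0, 0.0]
contact_force: [0.1, 1.4, 0.8]
opening: -0.0001
finger_force: 0.0
```

Request:
servo_tool(series=[[-0.017,-0.038,0,0,0,0,1],[-0.017,-0.038,0,0,0,0,1],[-0.017,-0.038,0,0,0,0,1],[-0.017,-0.038,0,0,0,0,1],[-0.017,-0.038,0,0,0,0,1],[-0.017,-0.038,0,0,0,0,1],[-0.017,-0.038,0,0,0,0,1],[-0.017,-0.038,0,0,0,0,1]])

```text
t: 2.23
tool_pos: [0.4373, 0.1278, 0.3016]
tool_rot: [0.027, 1.0, 0.0, 0.0]
contact_force: [1.1, 1.2, 0.9]
opening: 0.0002
finger_force: 0.0
```

Request:
servo_tool(series=[[0,-0.038,0,0,0,0,1],[0,-0.038,0,0,0,0,1],[0,-0.038,0,0,0,0,1],[0,-0.038,0,0,0,0,1],[0,-0.038,0,0,0,0,1],[0,-0.038,0,0,0,0,1],[0,-0.038,0,0,0,0,1],[0,0,0,0,0,0,1]])

```text
t: 2.9
tool_pos: [0.4222, -0.1409, 0.3013]
tool_rot: [0.03, 1.0, -0.001, 0.0]
contact_force: [0.0, 0.0, 0.2]
opening: 0.0
finger_force: 0.0
```

Request:
servo_tool(series=[[0,0,0.038,0,0,0,1],[0,0,0.038,0,0,0,1],[0,0,0.038,0,0,0,1],[-0.015,0,0,0,0,0,1],[-0.01,0,0,0,0,0,1],[-0.01,0,0,0,0,0,1],[-0.01,0,0,0,0,0,1],[-0.01,0,0,0,0,0,1]])

```text
t: 3.57
tool_pos: [0.4788, -0.1389, 0.1883]
tool_rot: [0.027, 1.0, -0.0, 0.001]
contact_force: [-0.1, -0.1, 0.4]
opening: 0.0001
finger_force: 0.0
```

Request:
servo_tool(series=[[-0.01,0,0,0,0,0,1],[-0.01,0,0,0,0,0,1],[-0.01,0,0,0,0,0,1],[-0.007,0,0,0,0,0,1],[0,0,0,0,0,0,1],[0,0,0,0,0,0,1],[0,0,0,0,0,0,1],[0,0,0,0,0,0,1]])

```text
t: 4.23
tool_pos: [0.5139, -0.1408, 0.1873]
tool_rot: [0.027, 1.0, 0.0, -0.0]
contact_force: [0.1, -0.4, -0.2]
opening: -0.0003
finger_force: 0.0
```

Run:
```python
from h import *
c=arm.camera("scene"); d=arm.masks_of("long_lever",c)
for q in d[:1]:
    P=pts(c,q["pixels"]); print(q["score"],np.percentile(P,3,axis=0).round(3),np.percentile(P,97,axis=0).round(3))
cv2.imwrite("pics/s1.png",cv2.resize(c["pixels"][80:200,140:300],(800,600)))
```

```text
0.67 [ 0.486 -0.166  0.099] [ 0.568 -0.119  0.159]
```

View pics/s1.png

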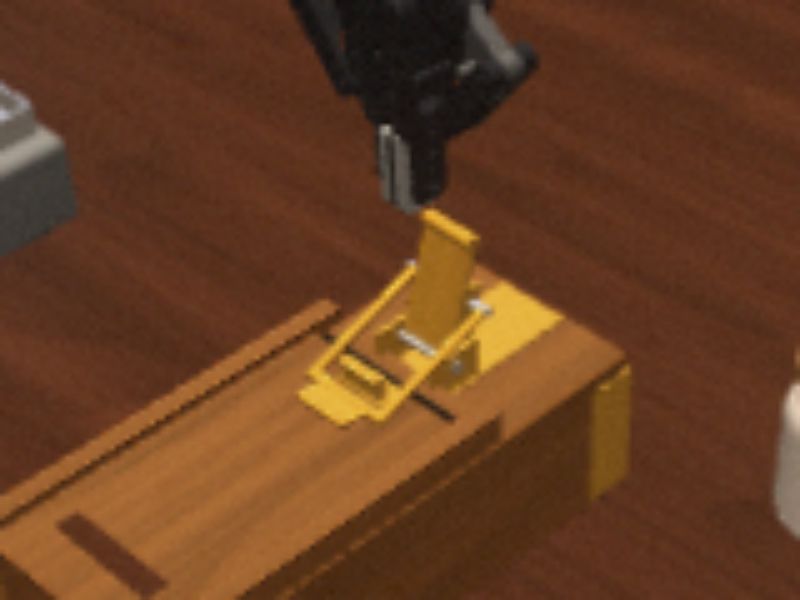

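The crop shows the loop lying over the keeper (about 345,385) and the lever still up. Next I bring the fingertip down on the lever's +x side and sweep it over along its arc.

Request:
servo_tool(series=[[-0.006,0,0,0,0,0,1],[0,0,0.02,0,0,0,1],[0,0,0.02,0,0,0,1],[0.015,0,0,0,0,0,1],[0.009,0,0.0045,0,0,0,1],[0.0085,0,0.006,0,0,0,1],[0,0,0,0,0,0,1]])

```text
t: 4.92
tool_pos: [0.4871, -0.1393, 0.1363]
tool_rot: [0.028, 1.0, 0.0, -0.0]
contact_force: [-0.5, 0.2, 0.3]
opening: -0.0
finger_force: 0.0
```

Request:
servo_tool(series=[[0.007,0,0.0075,0,0,0,1],[0.0055,0,0.009,0,0,0,1],[0.0035,0,0.01,0,0,0,1],[0,0,0,0,0,0,1]])

```text
t: 5.25
tool_pos: [0.4717, -0.1385, 0.1096]
tool_rot: [0.027, 1.0, 0.0, -0.0]
contact_force: [-0.3, -0.4, 0.9]
opening: 0.0001
finger_force: 0.0
```

Request:
servo_tool(series=[[0.003,0,0.005,0,0,0,1],[0,0,0.003,0,0,0,1],[0,0,0.003,0,0,0,1],[0,0,0,0,0,0,1]])

```text
t: 5.58
tool_pos: [0.4695, -0.1386, 0.1007]
tool_rot: [0.027, 1.0, -0.0, 0.001]
contact_force: [-3.7, 0.2, 21.0]
opening: 0.0004
finger_force: 10.1
```

Run:
```python
from h import *
c=arm.camera("scene")
cv2.imwrite("pics/s2.png",cv2.resize(c["pixels"][80:200,140:300],(800,600)))
```

```text
(no output)
```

View pics/s2.png

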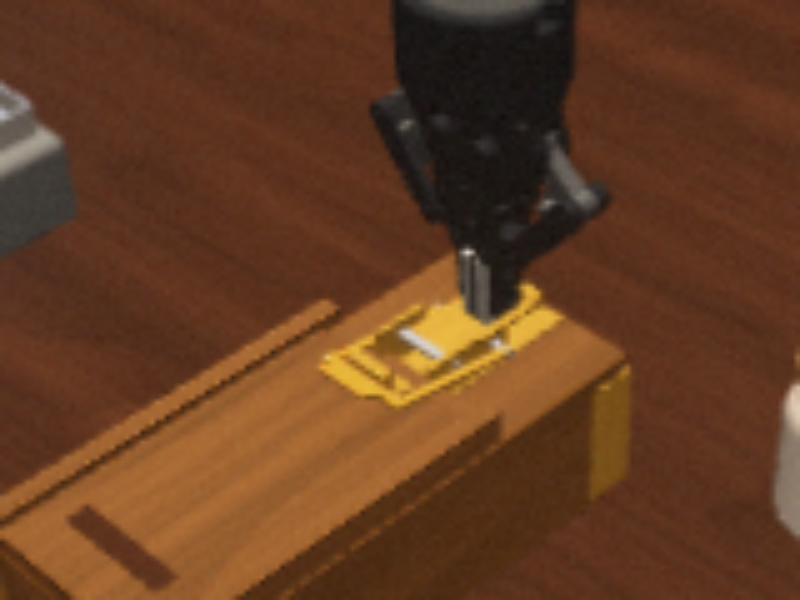

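The crop shows the lever flat under the finger (about 490,310) and the loop tight on the keeper. I press a little more, then lift off and check.

Request:
servo_tool(series=[[0,0,0.002,0,0,0,1],[0,0,0,0,0,0,1],[0,0,-0.02,0,0,0,1],[0,0,-0.04,0,0,0,1],[0,0,-0.04,0,0,0,1],[0,0,-0.04,0,0,0,1],[0,0,0,0,0,0,1],[0,0,0,0,0,0,1]])

```text
t: 6.3
tool_pos: [0.4694, -0.1385, 0.2392]
tool_rot: [0.027, 1.0, -0.001, 0.002]
contact_force: [-0.5, 0.4, -0.7]
opening: -0.0
finger_force: 0.0
```

Run:
```python
from h import *
c=arm.camera("scene")
d=arm.masks_of("long_lever",c)[:1]
for q in d:
    P=pts(c,q["pixels"]); print(q["score"],np.percentile(P,3,axis=0).round(3),np.percentile(P,97,axis=0).round(3))
    L=P[P[:,0]<.49]; print(len(L), np.polyfit(L[:,0],L[:,2],1), L[:,2].mean())
cv2.imwrite("pics/s3.png",cv2.resize(c["pixels"][80:200,140:300],(800,600)))
```

```text
0.85 [ 0.444 -0.163  0.09 ] [ 0.557 -0.119  0.112]
216 [ 0.50406894 -0.13708351] 0.0968196512229671
```

View pics/s3.png

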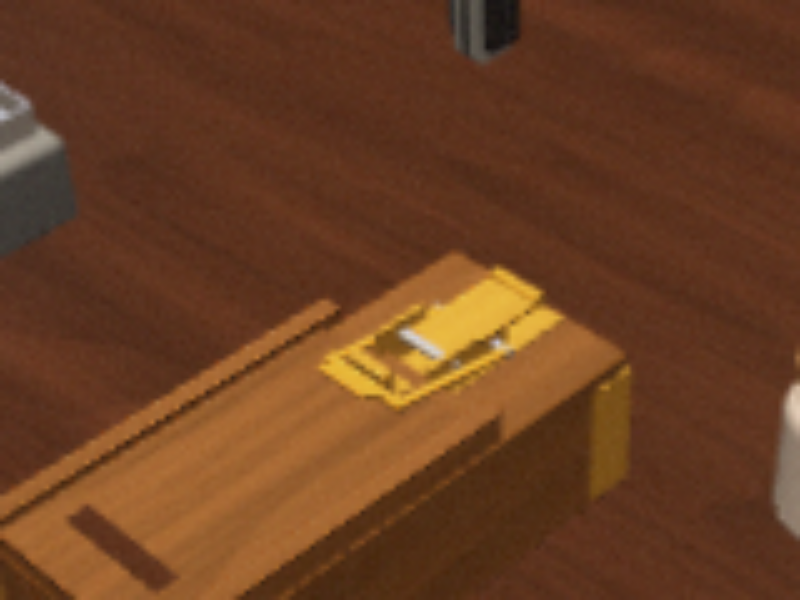

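The lever stays down after lift-off (tip about 515,280). I check its tip height, then hand in if it is flat.

Run:
```python
from h import *
c=arm.camera("top")
P=pts(c,arm.masks_of("long_lever",c)[0]["pixels"])
L=P[(P[:,2]>.094)&(P[:,0]<.495)&(abs(P[:,1]+.14)<.012)]
s=np.polyfit(L[:,0],L[:,2],1)[0]; z=np.median(L[L[:,0]<.465][:,2])
print(len(L),s,z)
if abs(s)<.07 and z<.105: print(arm.close_job())
```

```text
Traceback (most recent call last):
TypeError: expected non-empty vector for x
```

The gripper blocks the top view, so I use the scene camera.

Run:
```python
from h import *
c=arm.camera("scene")
P=pts(c,arm.masks_of("long_lever",c)[0]["pixels"])
L=P[(P[:,2]>.095)&(P[:,0]<.495)&(abs(P[:,1]+.14)<.012)]
s=np.polyfit(L[:,0],L[:,2],1)[0]; z=np.median(L[L[:,0]<.465][:,2])
print(len(L),s,z)
if abs(s)<.09 and z<.105: print(arm.close_job())
```

```text
146 -0.02630240443449103 0.1005546690133729
the job is handed in; nothing more can be done
None
```

The long case's latch is closed and the job is handed in at about 6.5 s: the loop is hooked behind the keeper, the lever lies flat (top face at z ≈ 0.1006 m, slope ≈ 0.03 rad), the lid looks home in the picture but its gap was not measured, and the robot never went near the short case's latch.

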